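# Index the filter selector four clicks and open the shutter

### The job

Change the filter in the beam: with a fingertip, gently push the upright peg of the selector box's black dial round clockwise (seen from above) by exactly four clicks from where it stands, never going past the fourth, then take the finger off so the dial rests in that click. After that, press the round shutter button on the same box gently but fully down and let it spring back. Only touch and push: do not pinch or lift anything, do not shove the box out of its place, and leave the other things on the bench alone.

Things in the scene. Friction and masses are not known exactly. Their poses are not given: they have to be found in the camera images.
- selector: filter selector: low grey instrument box, 150 (x) x 220 (y) x 50 mm high, about 3.5 kg, loose on four rubber feet; side pushes below about 10 N do not shift it. Origin: centre of its underside. x points to its back (a steel light-guide tube sticks out there by 20 mm), y to its left, z up. On its flat top are a black dial (left) and a round button in a grey housing (right)
- dial_center (a point): point on the dial's vertical axis at the height of its flat face, 62 mm above the bench, 50 mm to the left (+y) of the box's centre; does not turn. The dial is 108 mm across with one upright aluminium peg. Twelve black ticks on the box's top round it mark the clicks, 30 degrees apart: at rest in a click the peg is in line with a tick
- peg_top (a point): centre of the top of the dial's peg; the peg is 18 mm in diameter, stands 30 mm up from the dial's face (its top is 92 mm above the bench), and its axis is 42 mm from the dial's axis; it goes round with the dial
- dial (a joint): dial angle, rad; grows clockwise seen from above. At 0 the peg lies 200 degrees anticlockwise from the box's x axis. Clicks (stable rests) at multiples of pi/6 = 0.524; past half way between two, the dial jumps to the next by itself, ahead of the finger. Starts in click 0, 1, 2 or 3; stops at -0.2 and 4.0. About 5 N at the peg carries it over a click
- shutter (a joint): travel of the round black shutter button, m: 0 is up, 0.006 fully down; a spring returns it; fully down takes 5 N
- shutter_top (a point): centre of the top of the shutter button, 26 mm in diameter, pressed straight down; it is 20 mm in front of and 78 mm to the right of the box's centre, in a small grey housing
- objective_case: bystander: clear capped case, 38 mm across and 64 mm high, standing to the right of the box; origin at the centre of its underside
- filter_cube: bystander: black cube, 34 x 34 x 35 mm, standing to the left of the box; origin at the centre of its underside
- lens_cap: bystander: flat black round cap, 41 mm across, 10 mm high, lying in front of the box; origin at the centre of its underside
- tape_roll: bystander: roll of beige tape, 98 mm across, 25 mm high; origin at the centre of its underside
- tally_counter: bystander: round pale counter, 45 mm across, 25 mm high; origin at the centre of its underside

How it is judged (in metres and radians):
On the way, in this order (a step that is already met when the one before it is completed fails the run):
1. the dial rests in the fourth click clockwise from its start, the button still up (distance of peg_top from where it was at the start of the episode between 0.0686 and 0.0763 m and value of joint dial above 1.885 rad and velocity of joint dial between -0.1 and 0.1 rad/s and value of joint shutter below 0.0015 m), for 0.3 s.
2. the shutter button is fully down with the dial in that click (distance of peg_top from where it was at the start of the episode between 0.0686 and 0.0763 m and value of joint dial above 1.885 rad and value of joint shutter above 0.0045 m), for 0.05 s.
At the end, for the whole second after the job is handed in: the dial rests in the fourth click clockwise from where it started (within about a third of a click), the shutter button is up again after having been pressed, and the box is at rest in its place (distance of peg_top from where it was at the start of the episode between 0.0686 and 0.0763 m and value of joint dial above 1.885 rad and velocity of joint dial between -0.1 and 0.1 rad/s and value of joint shutter below 0.001 m and linear speed of selector below 0.01 m/s); the robot touches nothing.
It fails at once if the dial was turned past the fourth click (distance of peg_top from where it was at the start of the episode above 0.078 m).
It fails at once if the shutter button was pressed before the dial was in the fourth click (value of joint shutter above 0.003 m and not (distance of peg_top from where it was at the start of the episode between 0.0686 and 0.0763 m and value of joint dial above 1.885 rad)).
It fails at once if the selector box was shoved or lifted by more than 4 mm (distance of selector from where it was at the start of the episode above 0.004 m).
It fails at once if the fingers pushed or squeezed the box or its dial with more than 30 N (contact force between the fingers and selector above 30 N).
It fails at once if a bystander was moved by more than 15 mm or lifted (distance of any of objective_case, filter_cube, lens_cap, tape_roll, tally_counter from where it was at the start of the episode above 0.015 m).
It also fails if it takes over 61 s, if anything falls off the work surface, if the arm or the gripper's body presses on something with over 40 N, if the wrist force passes 120 N, or if a joint passes its speed limit or range.

### The arm

A 6-joint arm with a two-finger parallel gripper is mounted at the origin on a cart in front of the work surface, level with it; the furniture and walls round the work are solid. World frame = base frame: x ahead of the robot, y to its left, z up, the work surface at z = 0. Lengths are in mm, angles in rad, forces in N, time in s.
With the tool pointing down it reaches from about 350 to 975 mm from the base axis. Payload 7.1 kg.
Tool frame: the origin (TCP) lies at the very end of the fingers, on their centre line; the grasp point (between the pads) lies 19 mm behind it; x points along the fingers, z is the direction in which the jaws open and shut, and the axes are right-handed (so a half turn about x gives the same grasp; the last joint's range is limited). The gripper opens to 88 mm and grips with 3 to 60 N. Pads are 20 mm wide; open, the fingers measure 115 mm over their backs; the gripper's body (75 mm by 178 mm) begins 61 mm behind the grasp point.
Start: joints at [-1.287, 0.423, 1.63, -0, 1.089, -0.019], TCP at [186.389, -596.543, 222.675] pointing down, gripper open.
Joint ranges: [-3, 3], [-0.9, 2.11], [0.09, 2.58], [-1.31, 4.45], [0.11, 2.69], [-2.54, 2.54]. Speed limits (rad/s): [2.39, 2.39, 3.01, 3.14, 3.14, 3.14].

### API

Orientations are given as a rotation vector (axis times angle).
In Python, from workcell import * gives the robot as it stands.
- The arm moves only by the shell command python3 -m crank 'ROWS'. ROWS is JSON, a list of rows, each a list of 3 entries, a list of its own where there are three numbers: the shift along the tool's x, y, z in cm, then the turn, a rotation vector about the tool's x, y, z in degrees, then the finger opening in cm, from 0 to 8.78. In form: [[[dx, dy, dz], [rx, ry, rz], claw], ...]. A call has 1 to 5 rows; each row shifts and turns the commanded pose from where the row before left it, along the tool's axes as they then stand; what a row does not reach is not made up. A row lasts 1/8 s, in which the tool goes at most 62.5 mm and 10.7 degrees, less where a joint would pass 70% of its speed; a pose out of reach is approached as far as the arm can. A call with a gripper value outside its range is refused whole. The fingers move at their own pace and stop on an object; the grip force is fixed at half the most. Time passes only in rows, so rows that do not move let the fingers close. It gives the time, the measured TCP pose, the force and the opening at its end, in the units of the state.
- get_obs(): the state, without advancing time (a new reading comes with each control period).
- get_image(name): name is "scene" or "top" or "wrist"; returns a dict with "pixels" (420x560x3 uint8, red, green, blue), "mtx" (3x3 intrinsics, pixels), "D" ([k1, k2, p1, p2, k3] as OpenCV has them; the pictures are not rectified), "view" (4x4, takes a point from world to camera coordinates). Camera axes: x right, y down, z forward; pixel columns grow to the right and rows downward; lengths in mm; the calibration is good to about 2 mm. A picture is of the moment at which its call begins. There is no depth.
- close_job(): hands the job in, once; it reports no verdict.
The state is a dict: "t": time; "qpos": joint angles; "qvel": joint speeds; "joint_torque": joint torques, N m; "ee_pos": TCP position; "orientation": TCP orientation; "ft_force": force on the tool from outside, world axes, zero at the start; "moment": the same for the moment, N m; "width": finger opening in mm.
Only numpy, scipy, OpenCV 4.12 (cv2) and the standard library are available. Lean on these libraries where they do the work, as an engineer would, in place of code of your own. Each camera call takes 0.05 s, during which the arm holds its last target.

## Working session

There is one attempt and no reset: what is moved stays moved. The work goes in short steps, Python scripts to look and compute and a shell command to move; the robot and the scene stay as the last step left them, time stands still between calls to the robot, and variables do not carry over. Pictures are saved under pics/ and viewed, and the job is handed in when it is done.

```bash
ls; mkdir -p pics
python3 - <<'E'
from workcell import *
import cv2
for n in ("scene","top","wrist"):
    im=get_image(n); cv2.imwrite(f"pics/{n}0.png",im["pixels"][:,:,::-1]); print(n,im["mtx"].round(1).tolist(),im["D"],im["view"].round(3).tolist() if hasattr(im["view"],'round') else im["view"])
o=get_obs(); print(o)
E
```

```text
pics
scene [[523.7, 0.0, 271.4], [0.0, 523.7, 216.3], [0.0, 0.0, 1.0]] [0.06711895 0.         0.         0.         0.        ] [[0.662, -0.749, -0.017, -368.682], [-0.356, -0.294, -0.887, 260.972], [0.66, 0.593, -0.461, 1059.274], [0.0, 0.0, 0.0, 1.0]]
top [[410.4, 0.0, 286.4], [0.0, 410.4, 208.3], [0.0, 0.0, 1.0]] [-0.11438046  0.          0.          0.          0.        ] [[0.016, -1.0, -0.022, 4.925], [-0.995, -0.014, -0.096, 553.623], [0.095, 0.023, -0.995, 1056.086], [0.0, 0.0, 0.0, 1.0]]
wrist [[356.5, 0.0, 278.3], [0.0, 356.5, 207.0], [0.0, 0.0, 1.0]] [-0.05408049  0.          0.          0.          0.        ] [[0.297, -0.955, -0.001, -624.681], [-0.915, -0.285, 0.286, -32.475], [-0.274, -0.084, -0.958, 391.607], [0.0, 0.0, 0.0, 1.0]]
{'t': 0.15, 'qpos': array([-1.28700083e+00,  4.23684498e-01,  1.63046290e+00,  9.80030568e-06,
        1.08859045e+00, -1.90123087e-02]), 'qvel': array([ 0.00178833, -0.00089979, -0.00209988,  0.0005635 , -0.00203553,
       -0.00017187]), 'joint_torque': array([-1.85105098e-03, -5.44983995e+01, -2.73919559e+01,  6.43931818e-02,
        2.04601593e-02, -6.53687766e-05]), 'ee_pos': array([ 186.28213873, -596.16892655,  222.08853459]), 'orientation': array([ 0.98401731,  1.3382943 , -0.98285073]), 'ft_force': array([ 0.13120657,  0.15712457, -0.42922674]), 'moment': array([ 0.02035472, -0.01958825, -0.00166549]), 'width': 87.69585335304605}
```

View pics/scene0.png

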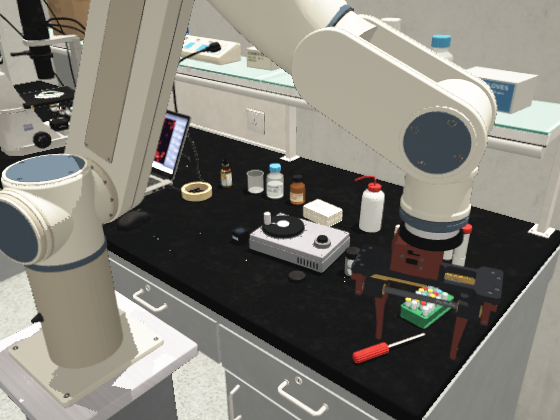

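View pics/top0.png

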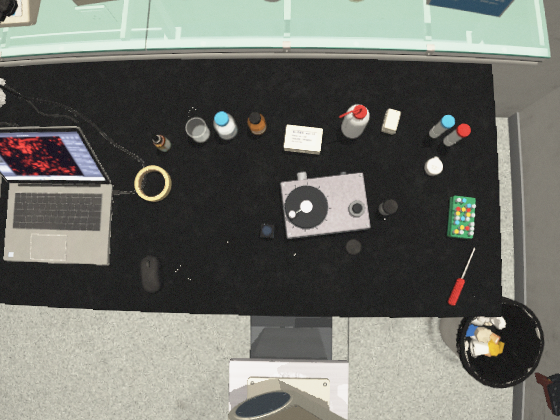

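```bash
cat > h.py <<'E'
from workcell import *
import cv2, numpy as np
def load(n):
    return get_image(n)
def proj(im,P):
    V=np.array(im["view"]);K=np.array(im["mtx"]);D=np.array(im["D"])
    return cv2.projectPoints(np.float64(P).reshape(-1,3),cv2.Rodrigues(V[:3,:3])[0],V[:3,3],K,D)[0].reshape(-1,2)
def back(im,uv,z):
    V=np.array(im["view"]);K=np.array(im["mtx"]);D=np.array(im["D"])
    n=cv2.undistortPoints(np.float64(uv).reshape(-1,1,2),K,D).reshape(-1,2)
    R=V[:3,:3];c=-R.T@V[:3,3];d=np.c_[n,np.ones(len(n))]@R
    return c+d*((z-c[2])/d[:,2])[:,None]
def crop(im,name,u0,v0,u1,v1,k):
    p=im["pixels"][v0:v1,u0:u1,::-1]
    p=cv2.resize(p,None,fx=k,fy=k,interpolation=cv2.INTER_CUBIC)
    cv2.imwrite(name,p)
E
python3 - <<'E'
from h import *
im=load("top"); crop(im,"pics/t1.png",250,150,410,270,5)
im=load("scene"); crop(im,"pics/s1.png",220,180,380,300,5)
E
```

```text
(no output)
```

View pics/t1.png

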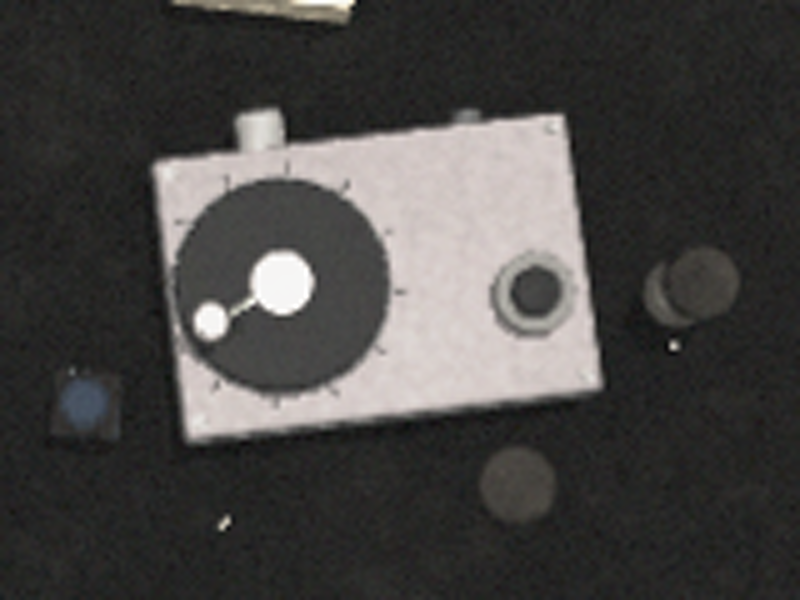

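View pics/s1.png

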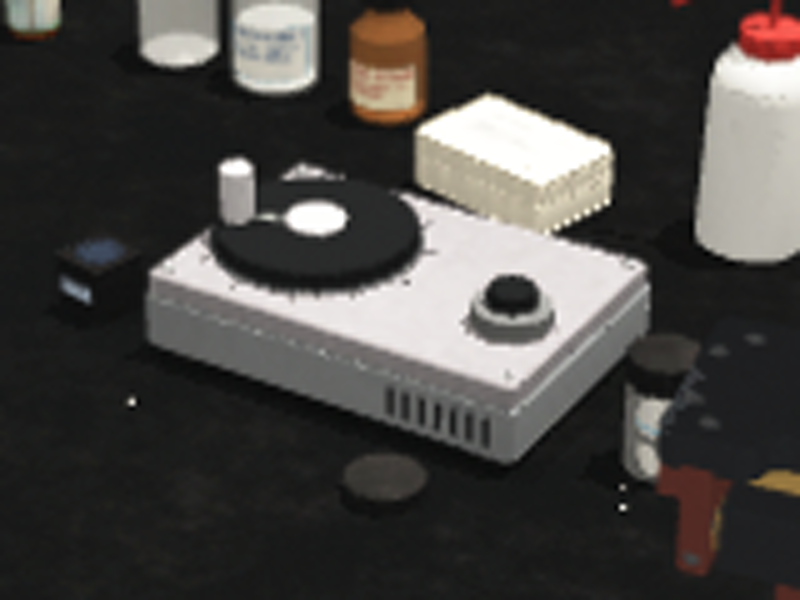

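```bash
cat > pose.py <<'E'
from h import *
from scipy.optimize import least_squares
def loc(p,x,y,a):
    p=np.float64(p);c,s=np.cos(a),np.sin(a)
    return np.c_[x+c*p[:,0]-s*p[:,1],y+s*p[:,0]+c*p[:,1],p[:,2]]
E
python3 - <<'E'
from pose import *
def f(l,u0,v0): return (np.float64(l)+.5)/5-.5+[u0,v0]
T=load("top");S=load("scene")
tp=f([(153,160),(566,114),(602,388),(187,440),(282,283),(535,290)],250,150)
sp=f([(150,277),(648,270),(510,390),(316,218),(511,283)],220,180)
tl=[(75,110,50),(75,-110,50),(-75,-110,50),(-75,110,50),(0,50,62),(-20,-78,62)]
sl=[(-75,110,50),(75,-110,50),(-75,-110,50),(0,50,62),(-20,-78,66)]
print(back(T,tp,np.array([50,50,50,50,62,62])).round(1).tolist())
def res(q,w): 
    r=[]
    if 't' in w: r.append((proj(T,loc(tl,*q))-tp).ravel())
    if 's' in w: r.append((proj(S,loc(sl,*q))-sp).ravel())
    return np.concatenate(r)
for w in ('t','s','ts'):
    s=least_squares(res,[600,-100,0.1],args=(w,),x_scale=[10,10,.1]);print(w,s.x.round(4),s.fun.round(1).tolist())
q=s.x
pk=back(T,f([(211,321)],250,150),92)[0]
c=loc([(0,50,62)],*q)[0]
print("peg",pk,"c",c,np.hypot(*(pk-c)[:2]))
a=np.degrees(np.arctan2(*(pk-c)[1::-1])-q[2])%360; print("box angle",a,"dial click",(200-a)/30)
pk=back(S,f([(236,166)],220,180),92)[0];print(pk)
for k in range(8):
    t=np.radians(200-30*k); P=loc([(42*np.cos(t),50+42*np.sin(t),92)],*q); print(k,P.round(1),proj(T,P).round(1),proj(S,P).round(1))
print("button",loc([(-20,-78,62)],*q))
for n,uv,z in (("obj",(702,283),64),("cube",(85,403),35),("cap",(518,485),10)): print(n,back(T,f([uv],250,150),z))
E
```

```text
[[620.7, 30.0, 50.0], [647.9, -184.8, 50.0], [505.4, -203.0, 50.0], [475.7, 10.0, 50.0], [556.1, -37.4, 62.0], [554.3, -166.6, 62.0]]
t [ 5.627655e+02 -8.689400e+01  1.335000e-01] [-0.8, -0.7, 0.4, -1.4, 1.1, 0.9, -0.8, 0.7, -0.0, -0.0, 0.1, 0.4]
s [ 5.651635e+02 -8.927560e+01  1.274000e-01] [-2.0, -1.7, 1.4, -1.9, 0.5, 0.1, 0.0, 0.3, 0.0, 2.3]
ts [ 5.637242e+02 -8.802620e+01  1.340000e-01] [-0.4, -1.0, 0.9, -1.8, 1.6, 0.5, -0.4, 0.4, 0.4, -0.4, 0.6, 0.0, -2.7, -1.4, 0.6, -2.0, 0.0, 0.1, -0.8, 0.5, -0.6, 2.3]
peg [533.67449718  -1.80660486  92.        ] c [557.0431915  -38.47458127  62.        ] 43.481448546665526
box angle 114.8307885387116 dial click 2.8389737153762797
[534.90731236  -5.48610706  92.        ]
0 [[519.8 -58.   92. ]] [[314.5 219.7]] [[278.3 220.9]]
1 [[515.1 -36.8  92. ]] [[305.8 221.5]] [[270.7 219.1]]
2 [[521.6 -16.   92. ]] [[297.5 218.8]] [[266.4 215.8]]
3 [[537.5  -1.3  92. ]] [[291.6 212.2]] [[266.3 212. ]]
4 [[558.7   3.5  92. ]] [[289.8 203.7]] [[270.3 208.7]]
5 [[579.5  -3.   92. ]] [[292.5 195.4]] [[277.3 206.7]]
6 [[594.2 -19.   92. ]] [[299.1 189.6]] [[285.4 206.5]]
7 [[599.  -40.2  92. ]] [[307.6 187.9]] [[292.7 208.1]]
button [[ 554.32580641 -167.99915738   62.        ]]
obj [[ 558.92273476 -251.95710644   64.        ]]
cube [[494.50906345  63.8576752   35.        ]]
cap [[ 455.30291378 -165.39566209   10.        ]]
```

Run:
```python
from pose import *
from scipy.spatial.transform import Rotation as Ro
o=get_obs();R=Ro.from_rotvec(o["orientation"]).as_matrix();print(R.round(3))
W=load("wrist");V=np.array(W["view"]);c=-V[:3,:3].T@V[:3,3];print("cam world",c,"cam in tool",R.T@(c-o["ee_pos"]),"axes in tool\n",(R.T@V[:3,:3].T).round(2))
T=load("top")
print(back(T,[(355,115),(355,132),(304,138),(388,130),(300,178)],np.array([170,20,40,40,40])).round(0))
crop(W,"pics/w0.png",0,0,560,420,1)
```

```text
[[-0.     0.955  0.298]
 [ 0.     0.298 -0.955]
 [-1.     0.    -0.   ]]
cam world [ 263.41084523 -573.0250283   384.09592026] cam in tool [-161.59908579   80.53224555    0.5566048 ] axes in tool
 [[ 0.   -0.29  0.96]
 [-0.   -0.96 -0.29]
 [ 1.   -0.   -0.  ]]
[[ 762. -148.  170.]
 [ 765. -169.   20.]
 [ 740.  -31.   40.]
 [ 766. -255.   40.]
 [ 633.  -21.   40.]]
```

View pics/w0.png

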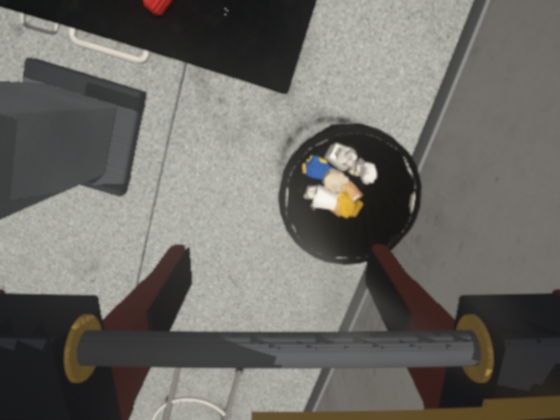

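```bash
python3 -m crank '[[[0,4.2,-4.2],[0,0,0],0],[[0,4.2,-4.2],[0,0,0],0],[[0,4.2,-4.2],[0,0,0],0],[[0,4.2,-4.2],[0,0,0],0],[[0,4.2,-4.2],[0,0,0],0]]'
python3 -m crank '[[[0,4.2,-4.2],[0,0,0],0],[[0,4.2,-4.2],[0,0,0],0],[[0,4.2,-4.2],[0,0,0],0],[[0,4.2,-4.2],[0,0,0],0],[[0,4.2,-4.2],[0,0,0],0]]'
```

```text
t: 1.08
ee_pos: [324.9, -331.9, 223.0]
orientation: [0.984, 1.336, -0.984]
ft_force: [0.7, 0.2, -0.8]
width: 41.5
t: 1.7
ee_pos: [462.9, -68.6, 223.1]
orientation: [0.983, 1.336, -0.983]
ft_force: [1.0, -0.5, -0.3]
width: 0.3
```

Run:
```python
from h import *
W=load("wrist");crop(W,"pics/w1.png",0,0,560,420,1.4)
o=get_obs();print(o["ee_pos"],o["qpos"].round(2))
```

```text
[465.75549039 -63.73618897 223.32648576] [-0.16  0.19  1.96  0.    0.98  1.1 ]
```

View pics/w1.png

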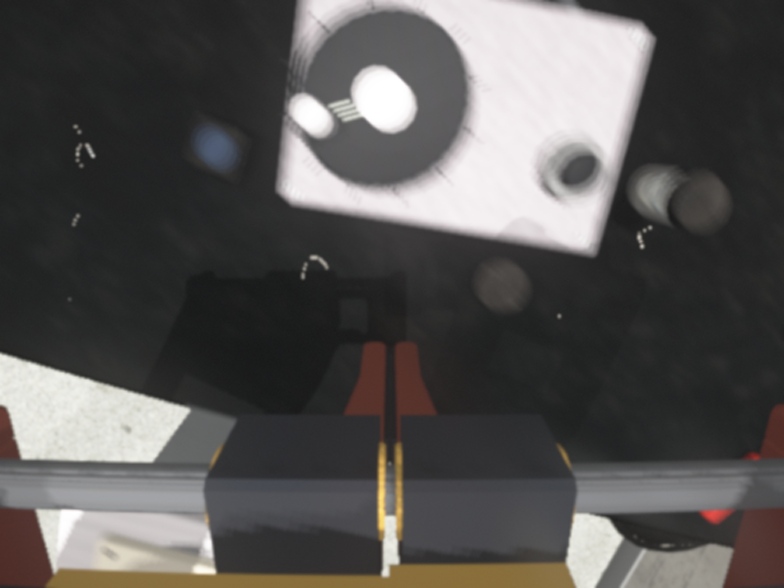

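```bash
python3 -m crank '[[[0,0,0],[0,0,0],0],[[0,0,0],[0,0,0],0]]'
python3 - <<'E'
from h import *
W=load("wrist");crop(W,"pics/w2.png",170,0,490,190,2.5)
np.savez("w2.npz",**{k:np.array(W[k]) for k in W})
E
```

```text
t: 2.0
ee_pos: [461.5, -71.0, 222.6]
orientation: [0.983, 1.338, -0.984]
ft_force: [0.2, 0.4, 0.3]
width: 0.6
```

View pics/w2.png

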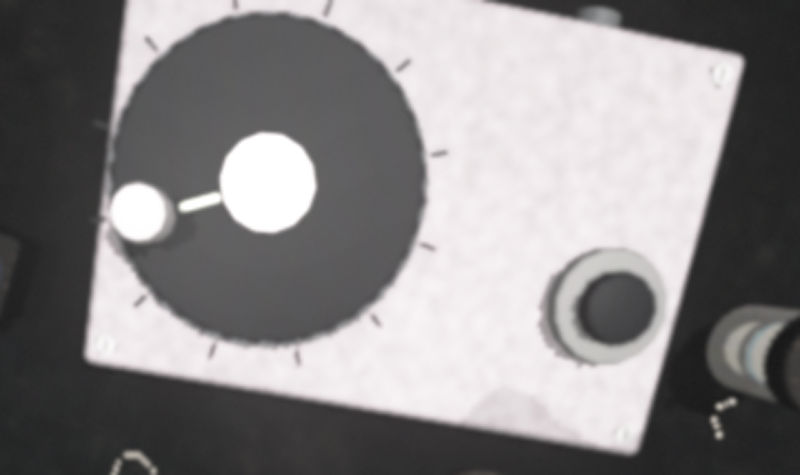

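Run:
```python
from pose import *
W=dict(np.load("w2.npz"))
f=lambda l:(np.float64(l)+.5)/2.5-.5+[170,0]
wp=f([(743,57),(637,453),(86,360),(268,182)])
wl=[(75,-110,50),(-75,-110,50),(-75,110,50),(0,50,62)]
s=least_squares(lambda q:(proj(W,loc(wl,*q))-wp).ravel(),[563,-88,.13],x_scale=[10,10,.1]);q=s.x
print(q,s.fun.round(1))
print(back(W,wp,np.array([50,50,50,62])).round(1).tolist())
c=loc([(0,50,62)],*q)[0]
pk=back(W,f([(139,212)]),92)[0];print(pk,c,np.hypot(*(pk-c)[:2]))
print((np.degrees(np.arctan2(*(pk-c)[1::-1])-q[2]))%360, np.degrees(q[2]))
b=loc([(-20,-78,62)],*q)[0];print("button",b)
for z in (62,66,70,74,78): print(z,back(W,f([(619,308)]),z))
```

```text
[ 5.67086716e+02 -8.81024899e+01  1.32198151e-01] [ 4.8 -3.4  1.2  3.6 -4.9  1.9 -1.1 -0.3]
[[652.0, -184.3, 50.0], [510.1, -204.4, 50.0], [481.3, 7.1, 50.0], [560.5, -39.5, 62.0]]
[538.12169031  -4.35167886  92.        ] [560.49604452 -38.53876278  62.        ] 40.857905396903845
115.62906937498293 7.574396110677689
button [ 557.54267275 -168.05817289   62.        ]
62 [[ 557.89138856 -171.21592013   62.        ]]
66 [[ 557.65234997 -169.6809003    66.        ]]
70 [[ 557.41331137 -168.14588047   70.        ]]
74 [[ 557.17427278 -166.61086064   74.        ]]
78 [[ 556.93523418 -165.07584082   78.        ]]
```

Run:
```python
from pose import *
W=dict(np.load("w2.npz"))
f=lambda l:(np.float64(l)+.5)/2.5-.5+[170,0]
t=back(W,f([(405,65),(439,153),(428,246),(376,321),(297,357),(212,351),(140,300),(152,43),(236,4),(329,6)]),50)[:,:2]
s=least_squares(lambda p:np.hypot(t[:,0]-p[0],t[:,1]-p[1])-p[2],[560,-38,58]);p=s.x;print(p,s.fun.round(1))
print(np.degrees(np.arctan2(t[:,1]-p[1],t[:,0]-p[0])).round(1))
pk=back(W,f([(139,212)]),92)[0];print(np.degrees(np.arctan2(pk[1]-p[1],pk[0]-p[0])),np.hypot(*(pk[:2]-p[:2])))
```

```text
[559.9947928  -39.74885368  61.37863057] [ 0.4 -0.2 -0.3  0.1 -0.2  0.3  0.   0.3 -1.2  0.8]
[ -32.3  -62.   -92.1 -122.6 -152.8  177.4  147.2   57.5   27.7   -2.1]
121.71331076599358 41.6100059843837
```

```bash
R='[[0,0,0],[-10.6,0,0],0]'; python3 -m crank '[[[0,0,0],[-10.6,0,0],0],[[0,0,0],[-10.6,0,0],0],[[0,0,0],[-10.6,0,0],0],[[0,0,0],[-10.6,0,0],0],[[0,0,0],[-10.6,0,0],0]]'
python3 -m crank '[[[0,0,0],[-10.6,0,0],0],[[0,0,0],[-10.6,0,0],0],[[0,0,0],[-10.6,0,0],0],[[0,0,0],[-10.6,0,0],0],[[0,0,0],[-10.6,0,0],0]]'
python3 -m crank '[[[0,0,0],[-10.6,0,0],0],[[0,0,0],[-10.6,0,0],0],[[0,0,0],[-10.6,0,0],0],[[0,0,0],[-10.6,0,0],0],[[0,0,0],[-10.6,0,0],0]]'
python3 -m crank '[[[0,0,0],[-10.6,0,0],0],[[0,0,0],[-10.6,0,0],0],[[0,0,0],[-10.6,0,0],0],[[0,0,0],[0,0,0],0],[[0,0,0],[0,0,0],0]]'
cat > st.py <<'E'
from workcell import *
import numpy as np
from scipy.spatial.transform import Rotation as Ro
C=np.array([559.5,-39.0])
def st():
    o=get_obs();R=Ro.from_rotvec(o["orientation"]).as_matrix();p=o["ee_pos"]
    ya=np.degrees(np.arctan2(R[1,1],R[0,1]))%360
    print("p",p.round(1),"yang",ya.round(1),"tilt",R[2,0].round(4),"q6",o["qpos"][5].round(2),"f",o["ft_force"].round(1),"pol",(np.degrees(np.arctan2(*(p[:2]-C)[::-1]))).round(1),np.hypot(*(p[:2]-C)).round(1))
    return o,R
def to(x,y,z):
    o,R=st(); print("tool shift cm",(R.T@(np.array([x,y,z])-o["ee_pos"])/10).round(2))
if __name__=="__main__":
    import sys
    a=list(map(float,sys.argv[1:])); to(*a) if a else st()
E
python3 st.py 510.7 -17.4 110
```

```text
t: 2.68
ee_pos: [461.5, -72.0, 222.7]
orientation: [0.267, 1.554, -0.267]
ft_force: [0.3, 0.5, -0.4]
width: 0.5
t: 3.3
ee_pos: [461.4, -72.0, 222.7]
orientation: [-0.459, 1.522, 0.458]
ft_force: [0.5, -0.8, -0.1]
width: 0.5
t: 3.92
ee_pos: [461.4, -72.0, 222.7]
orientation: [-1.164, 1.237, 1.165]
ft_force: [0.5, 0.2, 1.2]
width: 0.2
t: 4.55
ee_pos: [461.8, -71.2, 222.7]
orientation: [-1.558, 0.939, 1.558]
ft_force: [1.1, 0.9, -1.0]
width: 0.2
p [461.8 -71.2 222.7] yang 207.9 tilt -1.0 q6 -2.24 f [ 1.1  0.9 -1. ] pol -161.8 102.9
tool shift cm [11.27 -6.84  2.47]
```

```bash
python3 -m crank '[[[2.2,-1.4,0.5],[0,0,0],0],[[3,-1.8,0.7],[0,0,0],0],[[3,-1.8,0.7],[0,0,0],0],[[3,-1.8,0.6],[0,0,0],0],[[0,0,0],[0,0,0],0]]'
python3 st.py 510.7 -17.4 72
python3 - <<'E'
from h import *
W=load("wrist");crop(W,"pics/w3.png",0,0,560,420,1.4)
T=load("top");crop(T,"pics/t3.png",250,150,410,270,5)
E
```

```text
t: 5.18
ee_pos: [509.2, -15.9, 108.9]
orientation: [-1.558, 0.938, 1.564]
ft_force: [-0.3, 0.1, 0.1]
width: 0.5
p [509.2 -15.9 108.9] yang 208.1 tilt -1.0 q6 -2.12 f [-0.3  0.1  0.1] pol 155.3 55.3
tool shift cm [ 3.69 -0.07 -0.21]
```

View pics/w3.png

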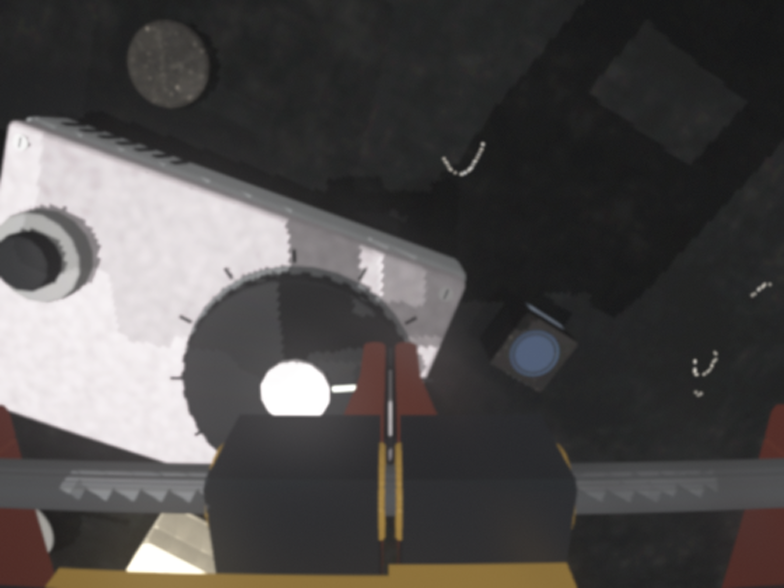

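View pics/t3.png

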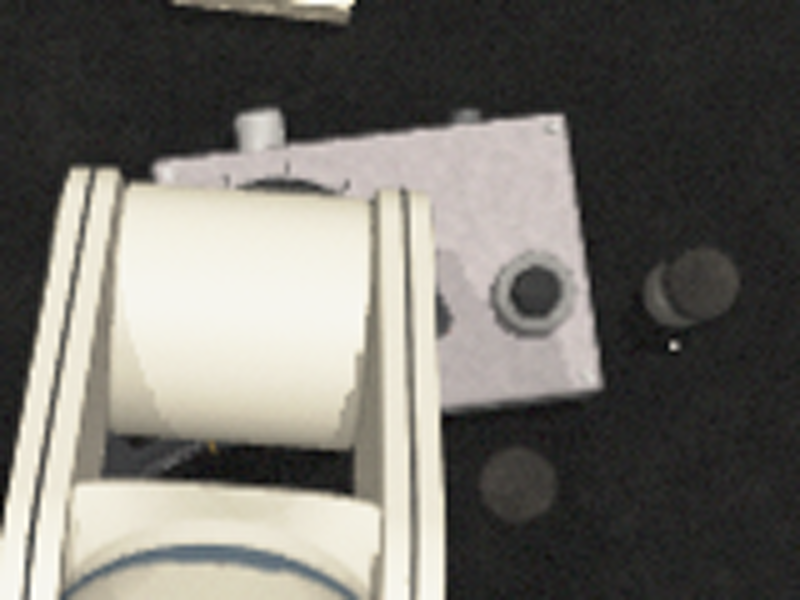

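```bash
python3 -m crank '[[[1.2,0,-0.1],[0,0,0],0],[[1.2,0,-0.1],[0,0,0],0],[[1.2,0,0],[0,0,0],0],[[0,0,0],[0,0,0],0]]'
python3 - <<'E'
from h import *
W=load("scene");crop(W,"pics/s4.png",220,150,380,270,5)
E
python3 st.py
```

```text
t: 5.78
ee_pos: [510.2, -18.1, 73.6]
orientation: [-1.559, 0.937, 1.563]
ft_force: [0.3, -0.5, 0.4]
width: 0.3
p [510.7 -18.1  74.1] yang 208.1 tilt -1.0 q6 -2.12 f [-0.2 -0.3 -0.7] pol 156.8 53.1
```

View pics/s4.png

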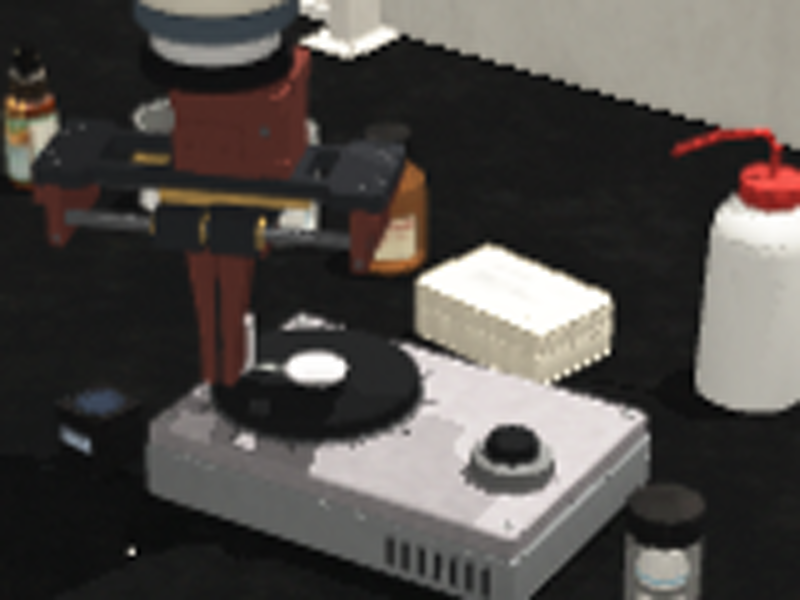

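```bash
python3 -m crank '[[[0.1,-0.4,0],[0,0,0],0],[[0.1,-0.4,0],[0,0,0],0],[[0,-0.3,0],[0,0,0],0],[[0,0,0],[0,0,0],0]]'; python3 st.py
python3 -m crank '[[[0,-0.15,0],[0,0,0],0],[[0,-0.15,0],[0,0,0],0],[[0,0,0],[0,0,0],0]]'; python3 st.py
```

```text
t: 6.32
ee_pos: [521.1, -12.7, 72.8]
orientation: [-1.562, 0.935, 1.561]
ft_force: [-0.7, -0.4, -0.9]
width: 0.4
p [521.1 -12.7  72.8] yang 208.2 tilt -1.0 q6 -2.11 f [-0.7 -0.4 -0.9] pol 145.6 46.5
t: 6.7
ee_pos: [522.1, -11.9, 72.6]
orientation: [-1.56, 0.937, 1.564]
ft_force: [-4.6, -4.6, 4.0]
width: 0.2
p [522.1 -11.9  72.6] yang 208.2 tilt -1.0 q6 -2.11 f [-4.6 -4.6  4. ] pol 144.1 46.2
```

```bash
python3 -m crank '[[[0,-0.2,0.08],[3,0,0],0],[[0,-0.3,0.12],[4,0,0],0],[[0,-0.3,0.12],[4,0,0],0],[[0,0,0],[0,0,0],0]]'; python3 st.py
python3 - <<'E'
from h import *
W=load("scene");crop(W,"pics/s5.png",220,180,380,300,5)
E
```

```text
t: 7.2
ee_pos: [529.4, -5.0, 72.6]
orientation: [-1.426, 1.052, 1.427]
ft_force: [-1.5, 0.3, -0.2]
width: 0.3
p [529.4  -5.   72.6] yang 197.2 tilt -1.0 q6 -1.9 f [-1.5  0.3 -0.2] pol 131.6 45.4
```

View pics/s5.png

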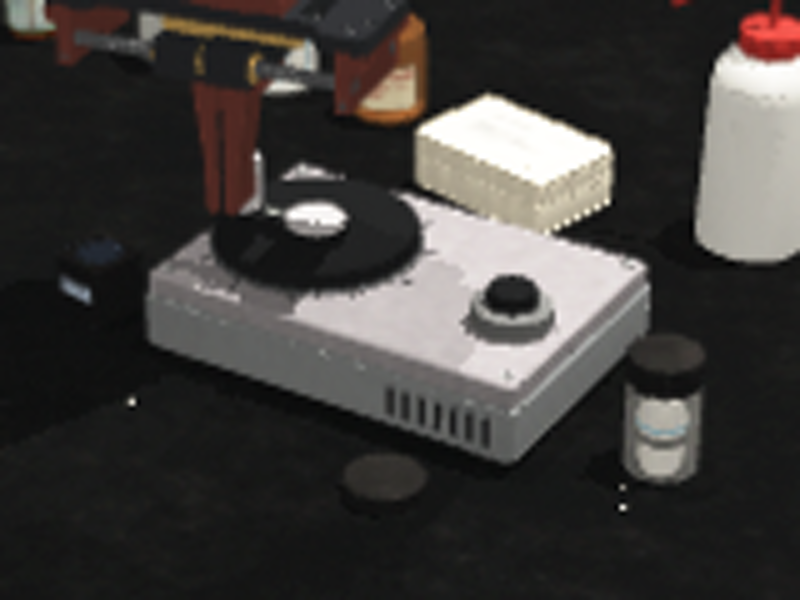

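```bash
python3 -m crank '[[[0,-0.3,0.12],[4,0,0],0],[[0,-0.3,0.12],[4,0,0],0],[[0,-0.3,0.12],[4,0,0],0],[[0,-0.3,0.12],[4,0,0],0],[[0,0,0],[0,0,0],0]]'; python3 st.py
python3 -m crank '[[[0,-0.3,0.12],[4,0,0],0],[[0,-0.3,0.12],[4,0,0],0],[[0,-0.3,0.12],[4,0,0],0],[[0,-0.3,0.12],[4,0,0],0],[[0,0,0],[0,0,0],0]]'; python3 st.py
```

```text
t: 7.88
ee_pos: [540.1, 1.7, 72.6]
orientation: [-1.225, 1.199, 1.226]
ft_force: [-0.8, -0.6, 0.4]
width: 0.5
p [540.1   1.7  72.6] yang 181.2 tilt -1.0 q6 -1.61 f [-0.8 -0.6  0.4] pol 115.5 45.1
t: 8.5
ee_pos: [553.0, 5.5, 72.7]
orientation: [-1.018, 1.319, 1.017]
ft_force: [-0.2, -0.2, 0.2]
width: 0.5
p [553.    5.5  72.7] yang 165.3 tilt -1.0 q6 -1.33 f [-0.2 -0.2  0.2] pol 98.3 45.0
```

Run:
```python
from h import *
W=load("scene");crop(W,"pics/s6.png",220,180,380,300,5)
```

```text
(no output)
```

View pics/s6.png

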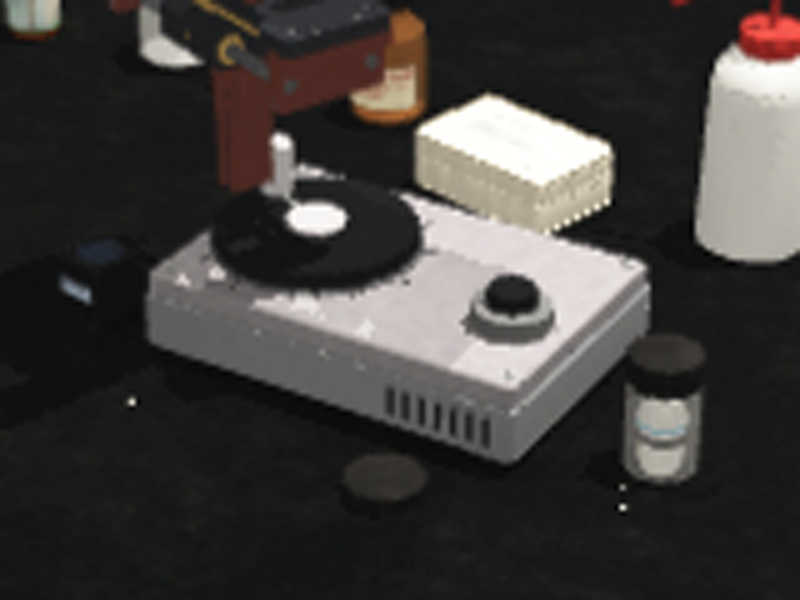

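```bash
python3 -m crank '[[[0,-0.3,0.12],[4,0,0],0],[[0,-0.3,0.12],[4,0,0],0],[[0,-0.3,0.12],[4,0,0],0],[[0,-0.3,0.12],[4,0,0],0],[[0,0,0],[0,0,0],0]]'; python3 st.py
python3 -m crank '[[[0,-0.3,0.12],[4,0,0],0],[[0,-0.25,0.10],[3.3,0,0],0],[[0,-0.2,0.07],[2.7,0,0],0],[[0,0,0],[0,0,0],0]]'; python3 st.py
python3 - <<'E'
from h import *
W=load("scene");crop(W,"pics/s7.png",220,180,380,300,5)
E
```

```text
t: 9.18
ee_pos: [564.6, 6.0, 72.6]
orientation: [-0.805, 1.418, 0.807]
ft_force: [-2.9, 2.2, 1.9]
width: 0.8
p [564.6   6.   72.6] yang 149.2 tilt -1.0 q6 -1.05 f [-2.9  2.2  1.9] pol 83.6 45.3
t: 9.68
ee_pos: [573.3, 3.8, 72.7]
orientation: [-0.672, 1.464, 0.671]
ft_force: [-1.3, -0.6, 0.5]
width: 0.5
p [573.3   3.8  72.7] yang 139.3 tilt -1.0 q6 -0.87 f [-1.3 -0.6  0.5] pol 72.2 45.0
```

View pics/s7.png

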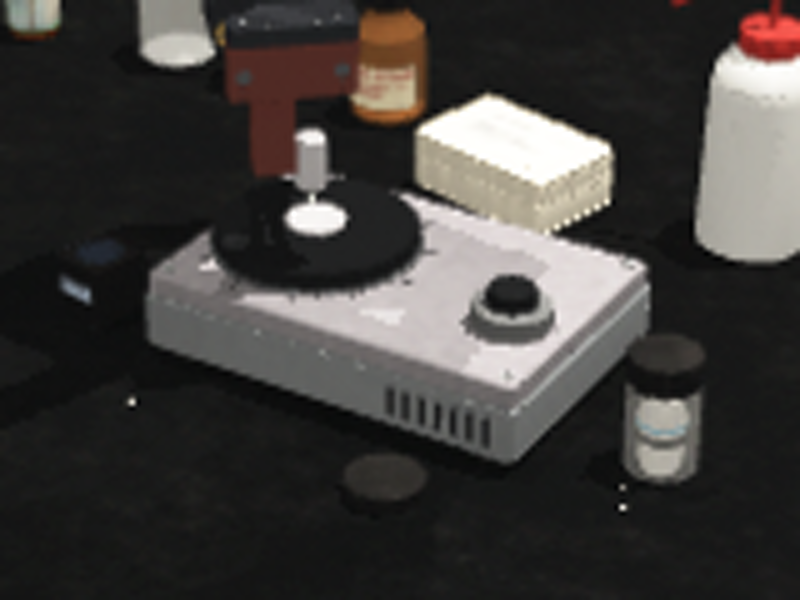

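```bash
python3 -m crank '[[[0,-0.15,0.05],[2,0,0],0],[[0,-0.15,0.05],[2,0,0],0],[[0,0,0],[0,0,0],0],[[0,0,0],[0,0,0],0]]'; python3 st.py
python3 - <<'E'
from h import *
W=load("scene");crop(W,"pics/s8.png",220,180,380,300,5)
E
```

```text
t: 10.22
ee_pos: [576.5, 2.6, 72.7]
orientation: [-0.616, 1.481, 0.616]
ft_force: [-0.4, 0.2, -0.1]
width: 0.1
p [576.5   2.6  72.7] yang 135.2 tilt -1.0 q6 -0.8 f [-0.4  0.2 -0.1] pol 67.8 44.9
```

View pics/s8.png

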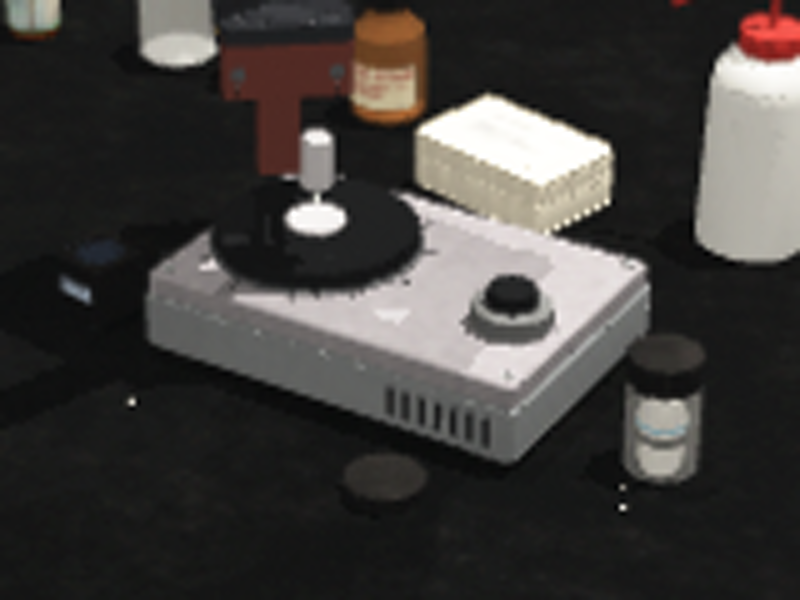

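```bash
python3 -m crank '[[[0,-0.15,0.05],[2,0,0],0],[[0,-0.15,0.05],[2,0,0],0],[[0,0,0],[0,0,0],0],[[0,0,0],[0,0,0],0]]'; python3 st.py
python3 - <<'E'
from h import *
W=load("scene");crop(W,"pics/s9.png",220,180,380,300,5)
E
```

```text
t: 10.78
ee_pos: [579.2, 1.1, 72.7]
orientation: [-0.562, 1.496, 0.562]
ft_force: [0.6, 0.9, 0.4]
width: 0.4
p [579.2   1.1  72.7] yang 131.2 tilt -1.0 q6 -0.74 f [0.6 0.9 0.4] pol 63.8 44.7
```

View pics/s9.png

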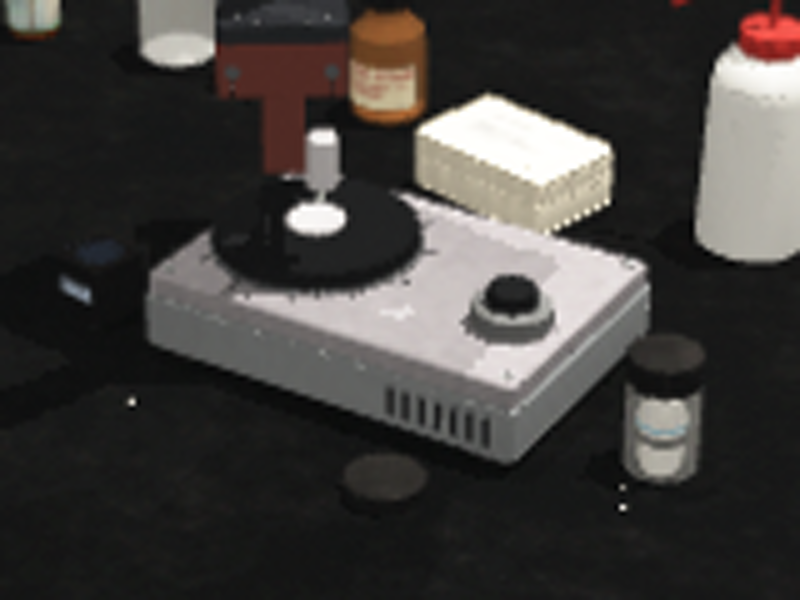

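```bash
python3 -m crank '[[[0,0,0],[0,0,0],0],[[0,0,0],[0,0,0],0],[[0,0,0],[0,0,0],0],[[0,0,0],[0,0,0],0]]'; python3 st.py
python3 - <<'E'
from h import *
W=load("scene");crop(W,"pics/s10.png",260,190,320,235,13)
W=load("wrist");crop(W,"pics/w10.png",0,0,560,420,1.4)
E
```

```text
t: 11.32
ee_pos: [579.0, 1.2, 72.7]
orientation: [-0.562, 1.497, 0.562]
ft_force: [0.7, 0.4, -0.7]
width: 0.7
p [579.    1.2  72.7] yang 131.1 tilt -1.0 q6 -0.74 f [ 0.7  0.4 -0.7] pol 64.2 44.7
```

View pics/s10.png

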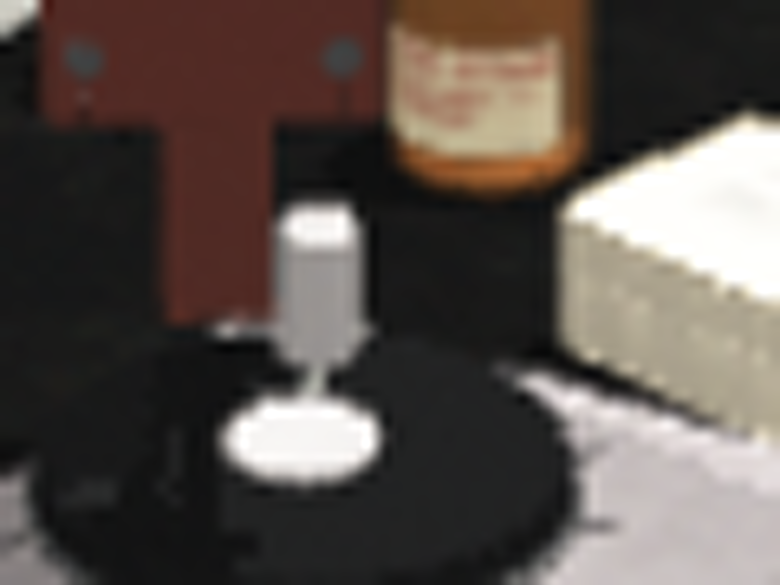

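View pics/w10.png

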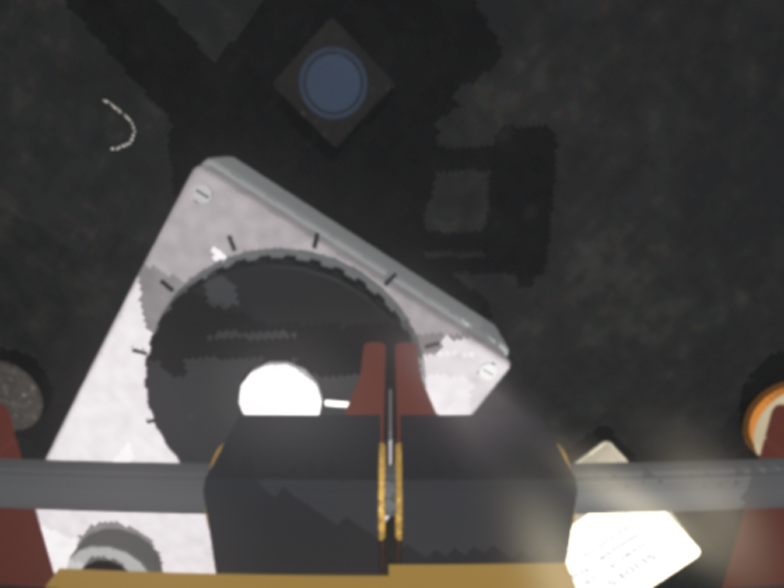

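Run:
```python
from pose import *
W=load("wrist");S=load("scene")
f=lambda l,k,o:(np.float64(l)+.5)/k-.5+o
p=back(W,f([(280,404),(335,404)],1.4,[0,0]),62);d=p[1]-p[0];print(p.round(1),np.degrees(np.arctan2(d[1],d[0])))
for n,uv in (("s10",f([(319,228)],13,[260,190])),("s6",f([(283,140)],5,[220,180])),("s9",f([(322,135)],5,[220,180])),("s8",f([(317,135)],5,[220,180])),("s7",f([(311,136)],5,[220,180])),("s0",f([(236,166)],5,[220,180]))):
    b=back(S,uv,92)[0]; print(n,uv,b.round(1),np.degrees(np.arctan2(b[1]+39,b[0]-559.5)).round(1),np.hypot(b[1]+39,b[0]-559.5).round(1))
```

```text
[[561.1 -41.3  62. ]
 [577.2 -27.1  62. ]] 41.35477503048002
s10 [[284.07692308 207.07692308]] [589.1 -18.6  92. ] 34.5 36.0
s6 [[276.2 207.6]] [573.4  -4.5  92. ] 68.0 37.2
s9 [[284.  206.6]] [591.2 -16.6  92. ] 35.2 38.8
s8 [[283.  206.6]] [589.5 -14.6  92. ] 39.2 38.7
s7 [[281.8 206.8]] [586.6 -12.9  92. ] 44.0 37.6
s0 [[266.8 212.8]] [534.9  -5.5  92. ] 126.3 41.6
```

```bash
python3 -m crank '[[[0,-0.15,0.05],[2,0,0],0],[[0,-0.15,0.05],[2,0,0],0],[[0,0,0],[0,0,0],0],[[0,0,0],[0,0,0],0]]'; python3 st.py
cat > look.py <<'E'
import sys
from h import *
n=sys.argv[1]
a=load("scene");b=load("wrist")
crop(a,"/tmp/a.png",260,190,320,235,8);crop(b,"/tmp/b.png",90,220,330,310,2)
A=cv2.imread("/tmp/a.png");B=cv2.imread("/tmp/b.png");c=np.zeros((A.shape[0]+B.shape[0],480,3),np.uint8);c[:A.shape[0]]=A;c[A.shape[0]:]=B
cv2.imwrite("pics/%s.png"%n,c);print(A.shape)
# edge of bright line near hub
np.savez("pics/%s.npz"%n,**{k:np.array(b[k]) for k in b})
E
python3 look.py l11
```

```text
t: 12.02
ee_pos: [581.7, -0.5, 72.7]
orientation: [-0.508, 1.51, 0.508]
ft_force: [-0.5, -0.8, -0.1]
width: 0.4
p [ 5.817e+02 -5.000e-01  7.270e+01] yang 127.2 tilt -1.0 q6 -0.67 f [-0.5 -0.8 -0.1] pol 60.0 44.5
(360, 480, 3)
```

View pics/l11.png

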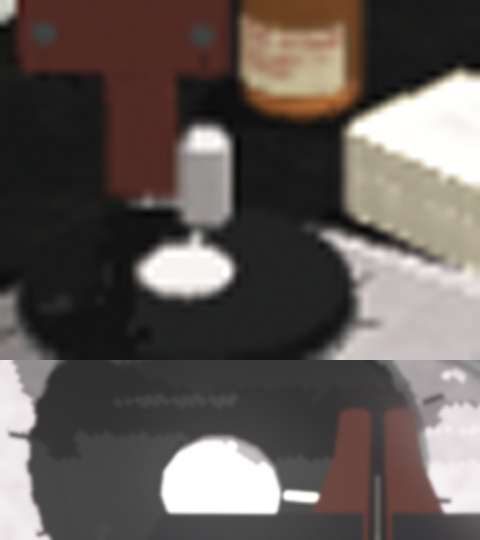

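```bash
python3 -m crank '[[[0,-0.22,0.08],[3,0,0],0],[[0,-0.22,0.08],[3,0,0],0],[[0,-0.22,0.08],[3,0,0],0],[[0,0,0],[0,0,0],0]]'; python3 st.py; python3 look.py l12
```

```text
t: 12.62
ee_pos: [586.9, -4.0, 72.7]
orientation: [-0.384, 1.537, 0.386]
ft_force: [-1.6, 3.4, 1.3]
width: 0.7
p [586.9  -4.   72.7] yang 118.1 tilt -1.0 q6 -0.52 f [-1.6  3.4  1.3] pol 52.0 44.5
(360, 480, 3)
```

View pics/l12.png

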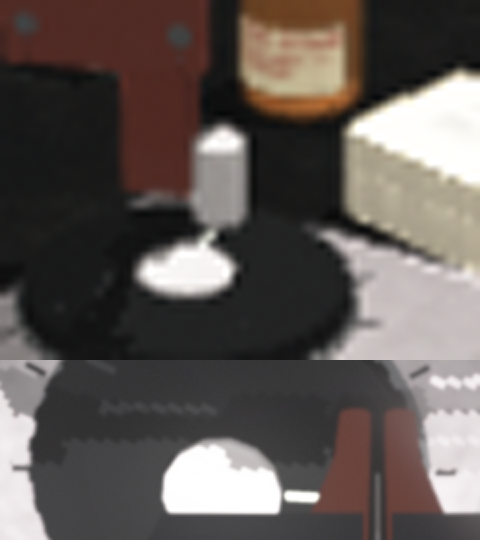

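```bash
python3 -m crank '[[[0,-0.22,0.09],[3,0,0],0],[[0,-0.22,0.09],[3,0,0],0],[[0,-0.22,0.09],[3,0,0],0],[[0,0,0],[0,0,0],0]]'; python3 st.py; python3 look.py l13
```

```text
t: 13.22
ee_pos: [592.7, -9.6, 72.6]
orientation: [-0.263, 1.555, 0.263]
ft_force: [-1.0, -0.0, 0.3]
width: 0.4
p [592.7  -9.6  72.6] yang 109.2 tilt -1.0 q6 -0.37 f [-1.  -0.   0.3] pol 41.5 44.3
(360, 480, 3)
```

View pics/l13.png

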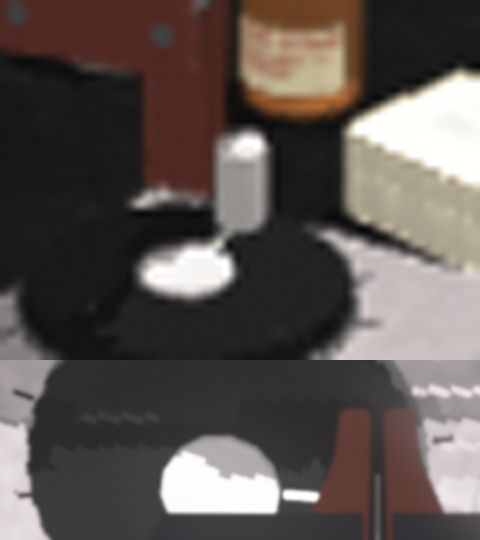

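```bash
python3 -m crank '[[[0,-0.1,0.04],[1.5,0,0],0],[[0,-0.1,0.04],[1.5,0,0],0],[[0,0,0],[0,0,0],0],[[0,0,0],[0,0,0],0],[[0,0,0],[0,0,0],0]]'; python3 st.py; python3 look.py l14
```

```text
t: 13.95
ee_pos: [594.0, -11.1, 72.7]
orientation: [-0.221, 1.559, 0.221]
ft_force: [-0.1, 1.3, -0.1]
width: 0.3
p [594.  -11.1  72.7] yang 106.2 tilt -1.0 q6 -0.32 f [-0.1  1.3 -0.1] pol 39.0 44.4
(360, 480, 3)
```

View pics/l14.png

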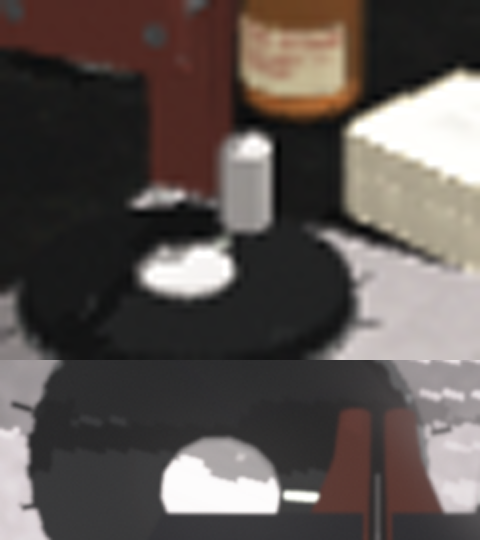

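```bash
python3 -m crank '[[[0,-0.1,0.04],[1.5,0,0],0],[[0,-0.1,0.04],[1.5,0,0],0],[[0,0,0],[0,0,0],0],[[0,0,0],[0,0,0],0],[[0,0,0],[0,0,0],0]]'; python3 st.py; python3 look.py l15
```

```text
t: 14.68
ee_pos: [595.4, -12.8, 72.7]
orientation: [-0.18, 1.563, 0.18]
ft_force: [-0.8, -0.2, -0.2]
width: 0.5
p [595.4 -12.8  72.7] yang 103.2 tilt -1.0 q6 -0.27 f [-0.8 -0.2 -0.2] pol 36.1 44.4
(360, 480, 3)
```

View pics/l15.png

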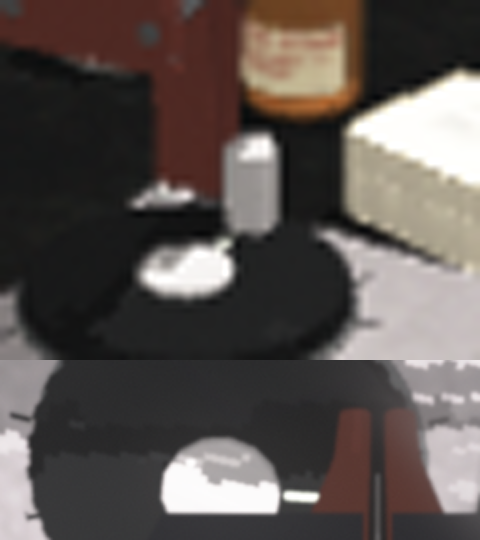

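```bash
python3 -m crank '[[[0,0.4,0],[0,0,0],0],[[0,0.4,0],[0,0,0],0],[[0,0,0],[0,0,0],0],[[0,0,0],[0,0,0],0]]'; python3 st.py; python3 look.py l16
```

```text
t: 15.28
ee_pos: [593.5, -4.8, 72.7]
orientation: [-0.18, 1.563, 0.18]
ft_force: [-0.5, 0.2, -0.7]
width: 0.6
p [593.5  -4.8  72.7] yang 103.2 tilt -1.0 q6 -0.26 f [-0.5  0.2 -0.7] pol 45.1 48.2
(360, 480, 3)
```

View pics/l16.png

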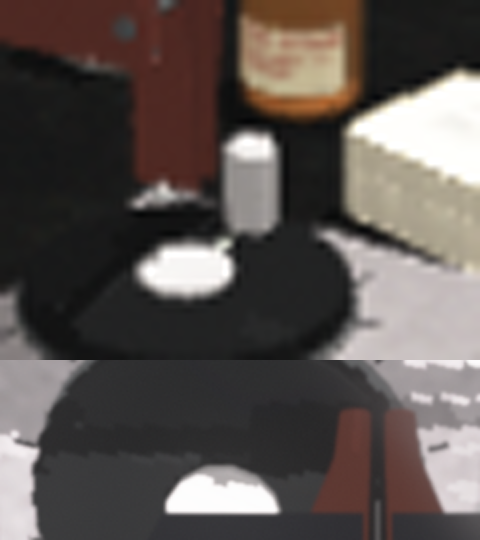

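```bash
python3 -m crank '[[[0,-0.35,0],[0,0,0],0],[[0,-0.35,0],[0,0,0],0],[[0,-0.2,0.04],[2,0,0],0],[[0,-0.1,0.04],[1.5,0,0],0],[[0,0,0],[0,0,0],0]]'; python3 st.py; python3 look.py l17
```

```text
t: 16.0
ee_pos: [596.6, -14.7, 72.7]
orientation: [-0.132, 1.567, 0.132]
ft_force: [-0.7, 0.5, 0.3]
width: 0.6
p [596.6 -14.7  72.7] yang 99.6 tilt -1.0 q6 -0.21 f [-0.7  0.5  0.3] pol 33.3 44.3
(360, 480, 3)
```

View pics/l17.png

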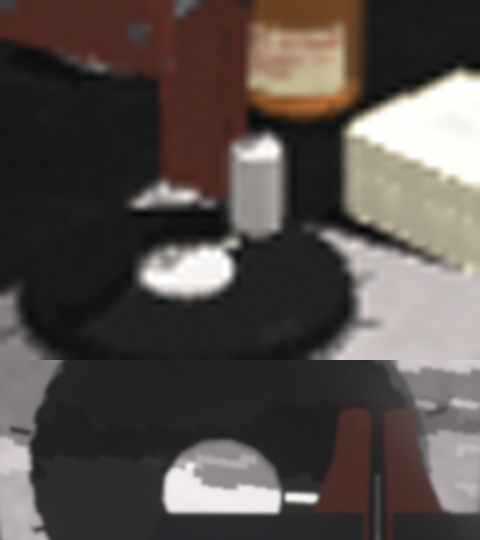

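```bash
python3 -m crank '[[[0,-0.1,0.04],[1.5,0,0],0],[[0,-0.1,0.04],[1.5,0,0],0],[[0,0,0],[0,0,0],0],[[0,0,0],[0,0,0],0]]'; python3 st.py; python3 look.py l18
```

```text
t: 16.6
ee_pos: [597.7, -16.4, 72.7]
orientation: [-0.091, 1.569, 0.091]
ft_force: [0.3, 0.7, 0.1]
width: 0.9
p [597.7 -16.4  72.7] yang 96.7 tilt -1.0 q6 -0.16 f [0.3 0.7 0.1] pol 30.6 44.3
(360, 480, 3)
```

View pics/l18.png

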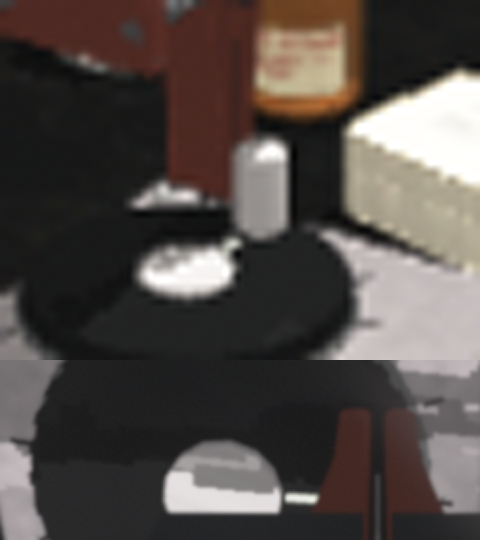

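```bash
python3 -m crank '[[[0,0.5,0],[0,0,0],0],[[0,0.5,0],[0,0,0],0],[[-3,2,0],[0,0,0],0],[[-3,3,0],[0,0,0],0],[[-3,3,0],[0,0,0],0]]';python3 -m crank '[[[-2,0,-3],[0,0,0],0],[[0,0,0],[0,0,0],0],[[0,0,0],[0,0,0],0]]'; python3 st.py
python3 - <<'E'
from h import *
W=load("wrist");crop(W,"pics/w19.png",0,0,560,420,1.4)
np.savez("w19.npz",**{k:np.array(W[k]) for k in W})
W=load("scene");crop(W,"pics/s19.png",260,190,320,235,13)
E
```

```text
t: 17.32
ee_pos: [586.9, 74.1, 163.5]
orientation: [-0.091, 1.569, 0.091]
ft_force: [0.0, 0.2, 0.1]
width: 0.3
t: 17.7
ee_pos: [557.8, 69.7, 182.4]
orientation: [-0.091, 1.568, 0.091]
ft_force: [0.7, 0.3, 0.8]
width: 0.2
p [557.8  69.7 182.4] yang 96.7 tilt -1.0 q6 -0.01 f [0.7 0.3 0.8] pol 90.9 108.7
```

View pics/w19.png

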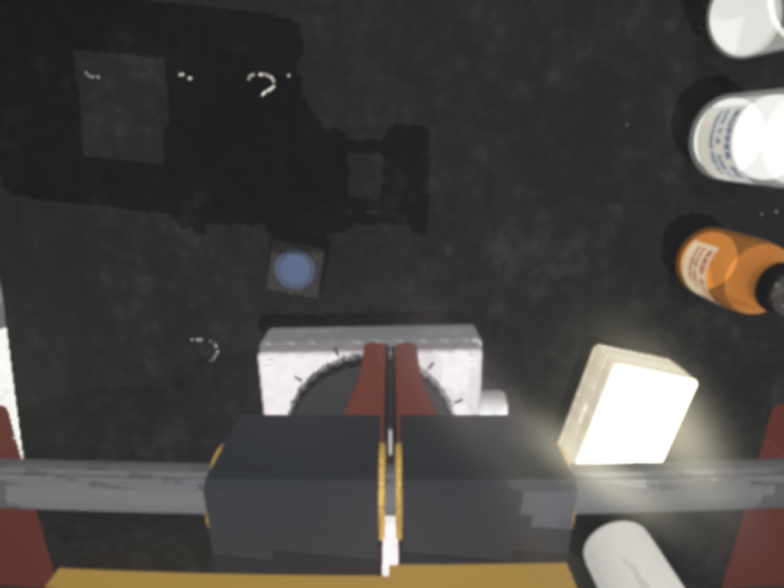

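View pics/s19.png

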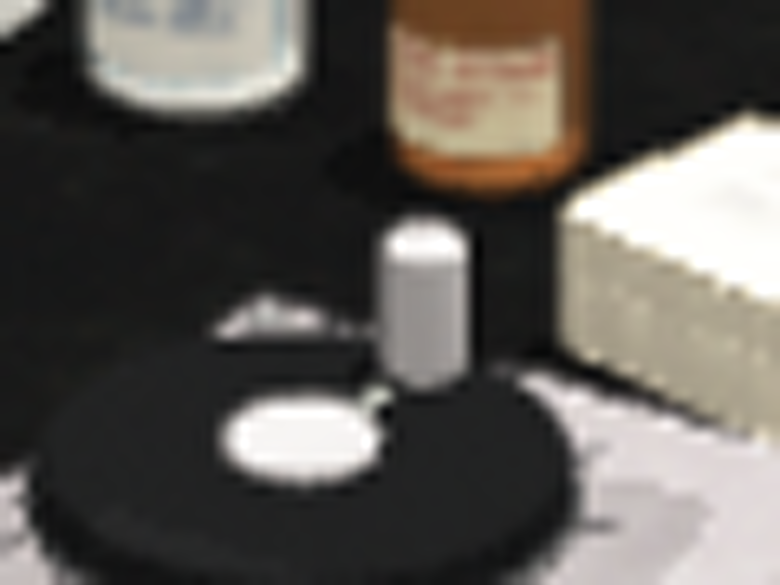

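```bash
python3 -m crank '[[[0,-4.9,0],[0,0,0],0],[[0,-4.9,0],[0,0,0],0],[[0,-4.9,0],[0,0,0],0],[[0,-4.9,0],[0,0,0],0],[[0,0,0],[0,0,0],0]]';python3 -m crank '[[[0,0,0],[0,0,0],0],[[0,0,0],[0,0,0],0]]'; python3 st.py
python3 - <<'E'
from h import *
W=load("wrist");crop(W,"pics/w20.png",140,60,420,270,2.8)
np.savez("w20.npz",**{k:np.array(W[k]) for k in W})
E
```

```text
t: 18.42
ee_pos: [580.5, -128.4, 181.6]
orientation: [-0.088, 1.57, 0.087]
ft_force: [0.2, -0.1, 0.2]
width: 0.7
t: 18.68
ee_pos: [579.9, -124.1, 182.2]
orientation: [-0.092, 1.57, 0.092]
ft_force: [-0.2, -0.3, 0.1]
width: 0.3
p [ 579.9 -124.1  182.2] yang 96.7 tilt -1.0 q6 -0.35 f [-0.2 -0.3  0.1] pol -76.5 87.5
```

View pics/w20.png

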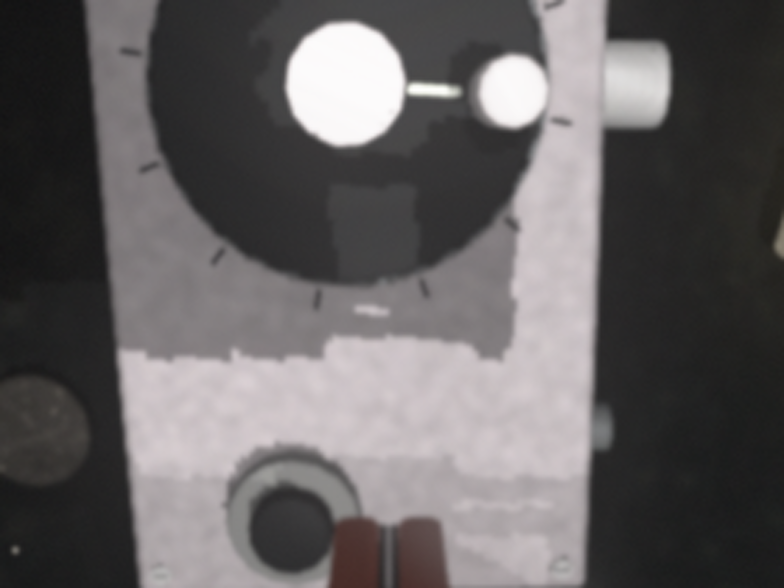

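```bash
cat > ang.py <<'E'
from pose import *
def ang(fn,k,o,ticks,hub,line,peg):
    W=dict(np.load(fn)); f=lambda l:(np.float64(l)+.5)/k-.5+o
    t=back(W,f(ticks),50)[:,:2]
    s=least_squares(lambda p:np.hypot(t[:,0]-p[0],t[:,1]-p[1])-61.4,[560,-38]);p=s.x
    ta=np.degrees(np.arctan2(t[:,1]-p[1],t[:,0]-p[0]));print("C",p.round(1),ta.round(1),s.fun.round(1))
    A=lambda q,c:np.degrees(np.arctan2(q[1]-c[1],q[0]-c[0])).round(1)
    h=back(W,f([hub]),62)[0];l=back(W,f([line]),62)[0];g=back(W,f([peg]),92)[0]
    print("hub",h,"line",A(l,h),A(l,p),"peg",g.round(1),A(g,h),A(g,p),np.hypot(*(g-h)[:2]))
E
python3 - <<'E'
from ang import *
ang("w20.npz",2.8,[140,60],[(131,51),(149,167),(218,257),(318,299),(425,289),(513,224),(562,121)],(346,84),(458,91),(513,91))
ang("w2.npz",2.5,[170,0],[(405,65),(439,153),(428,246),(376,321),(297,357),(212,351),(140,300),(152,43)],(268,182),(183,208),(139,212))
E
```

```text
C [560.2 -39.4] [ 177.3 -152.5 -122.3  -92.2  -62.1  -32.    -1.9] [ 0.   0.1  0.1 -0.3  0.2 -0.1  0.1]
hub [560.23223931 -38.94473565  62.        ] line 3.3 4.1 peg [601.8 -36.6  92. ] 3.3 3.9 41.63138977372252
C [560.1 -39.6] [ -32.5  -62.1  -92.2 -122.6 -152.7  177.5  147.4   57.5] [ 0.4 -0.1 -0.2  0.2 -0.1  0.4 -0.   0.1]
hub [560.53699971 -39.48305112  62.        ] line 123.4 122.5 peg [538.1  -4.4  92. ] 122.5 121.9 41.67324576005724
```

```bash
python3 - <<'E'
from pose import *
W=dict(np.load("w20.npz")); f=lambda l:(np.float64(l)+.5)/2.8-.5+[140,60]
for z in (66,70,74):print(z,back(W,f([(291,528)]),z))
E
python3 st.py 557.2 -168.5 90
```

```text
66 [[ 557.26437107 -167.81481836   66.        ]]
70 [[ 557.48500864 -166.05856081   70.        ]]
74 [[ 557.70564621 -164.30230325   74.        ]]
p [ 580.  -124.   182.4] yang 96.7 tilt -1.0 q6 -0.35 f [-0.1  0.5 -0.4] pol -76.4 87.4
tool shift cm [ 9.24 -4.16 -2.78]
```

```bash
python3 -m crank '[[[0,-2.1,-1.4],[0,0,0],0],[[2,-2.1,-1.4],[0,0,0],0],[[3.5,0,0],[0,0,0],0],[[3.5,0,0],[0,0,0],0],[[0,0,0],[0,0,0],0]]'; python3 -m crank '[[[0,0,0],[0,0,0],0],[[0,0,0],[0,0,0],0]]'; python3 st.py 557.2 -168.5 70
python3 - <<'E'
from h import *
W=load("wrist");crop(W,"pics/w21.png",0,0,560,420,1.4)
np.savez("w21.npz",**{k:np.array(W[k]) for k in W})
W=load("scene");crop(W,"pics/s21.png",260,180,340,240,10)
E
```

```text
t: 19.35
ee_pos: [555.3, -168.6, 90.6]
orientation: [-0.091, 1.574, 0.094]
ft_force: [-0.3, -0.6, 0.5]
width: 0.3
t: 19.6
ee_pos: [558.3, -170.1, 94.3]
orientation: [-0.092, 1.566, 0.091]
ft_force: [0.2, -0.5, -0.0]
width: 0.3
p [ 558.3 -170.1   94.3] yang 96.7 tilt -1.0 q6 -0.43 f [ 0.2 -0.5 -0. ] pol -90.5 131.1
tool shift cm [ 2.43  0.17 -0.1 ]
```

View pics/w21.png

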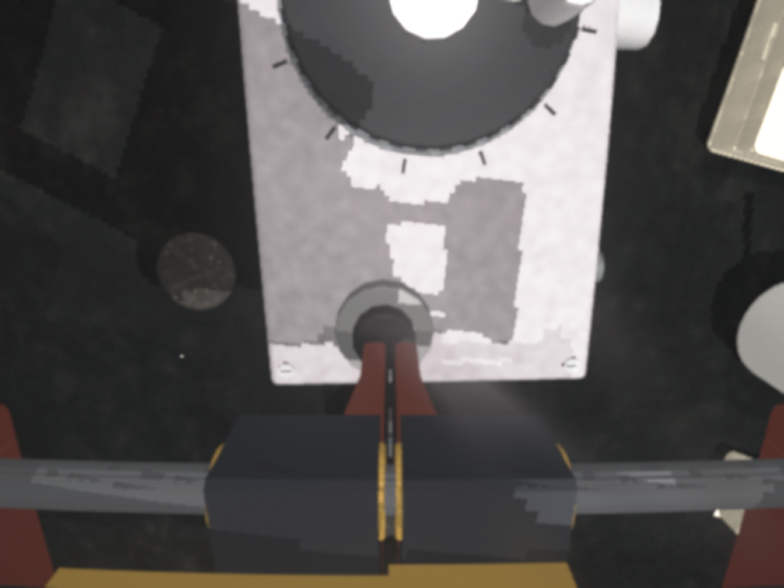

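View pics/s21.png

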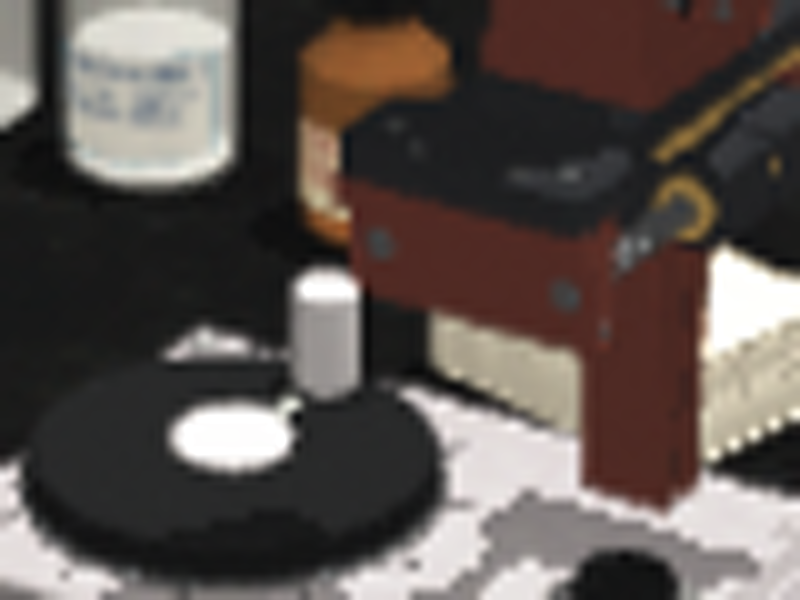

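```bash
python3 -m crank '[[[0.8,0.15,-0.15],[0,0,0],0],[[0.8,0,0],[0,0,0],0],[[0,0,0],[0,0,0],0]]'; python3 st.py; python3 -m crank '[[[0.3,0,0],[0,0,0],0],[[0,0,0],[0,0,0],0]]';python3 st.py
```

```text
t: 20.08
ee_pos: [554.8, -168.5, 75.7]
orientation: [-0.091, 1.571, 0.092]
ft_force: [0.9, 0.5, -0.5]
width: 0.8
p [ 554.8 -168.5   75.7] yang 96.6 tilt -1.0 q6 -0.43 f [ 0.9  0.5 -0.5] pol -92.1 129.6
t: 20.32
ee_pos: [555.4, -168.7, 73.4]
orientation: [-0.091, 1.569, 0.091]
ft_force: [-0.5, 0.5, 0.4]
width: 0.2
p [ 555.4 -168.7   73.4] yang 96.6 tilt -1.0 q6 -0.43 f [-0.5  0.5  0.4] pol -91.8 129.8
```

```bash
python3 -m crank '[[[0.2,0,0.1],[0,0,0],0],[[0,0,0],[0,0,0],0]]'; python3 st.py; python3 -m crank '[[[0.2,0,0.05],[0,0,0],0],[[0,0,0],[0,0,0],0]]';python3 st.py;python3 -m crank '[[[0.2,0,0],[0,0,0],0],[[0,0,0],[0,0,0],0]]';python3 st.py
```

```text
t: 20.58
ee_pos: [556.6, -168.7, 71.8]
orientation: [-0.091, 1.569, 0.091]
ft_force: [0.0, -0.3, 1.7]
width: 0.2
p [ 556.6 -168.7   71.8] yang 96.7 tilt -1.0 q6 -0.43 f [ 0.  -0.3  1.7] pol -91.3 129.7
t: 20.82
ee_pos: [556.9, -168.7, 69.7]
orientation: [-0.091, 1.569, 0.091]
ft_force: [-2.3, -1.2, 2.6]
width: 0.4
p [ 556.9 -168.7   69.7] yang 96.7 tilt -1.0 q6 -0.43 f [-2.3 -1.2  2.6] pol -91.2 129.7
t: 21.08
ee_pos: [556.9, -168.6, 67.7]
orientation: [-0.091, 1.569, 0.091]
ft_force: [-2.7, -1.2, 3.9]
width: 0.3
p [ 556.9 -168.6   67.7] yang 96.7 tilt -1.0 q6 -0.43 f [-2.7 -1.2  3.9] pol -91.1 129.7
```

```bash
python3 -m crank '[[[0.15,0,0],[0,0,0],0],[[0,0,0],[0,0,0],0]]'; python3 st.py;python3 -m crank '[[[0.1,0,0],[0,0,0],0],[[0,0,0],[0,0,0],0]]';python3 st.py
```

```text
t: 21.32
ee_pos: [556.9, -168.6, 66.4]
orientation: [-0.091, 1.569, 0.091]
ft_force: [-2.6, -0.8, 5.8]
width: 0.4
p [ 556.9 -168.6   66.4] yang 96.7 tilt -1.0 q6 -0.43 f [-2.6 -0.8  5.8] pol -91.1 129.7
t: 21.58
ee_pos: [557.0, -168.7, 66.1]
orientation: [-0.091, 1.569, 0.091]
ft_force: [-5.4, -1.1, 14.3]
width: 0.2
p [ 557.  -168.7   66.1] yang 96.7 tilt -1.0 q6 -0.43 f [-5.4 -1.1 14.3] pol -91.1 129.7
```

```bash
python3 -m crank '[[[-0.4,0,0],[0,0,0],0],[[-0.6,0,0],[0,0,0],0],[[-3,0,0],[0,0,0],0],[[-3,0,0],[0,0,0],0],[[-3,4,2],[0,0,0],0]]'; python3 -m crank '[[[0,0.5,0],[0,0,0],0],[[0,0,0],[0,0,0],0],[[0,0,0],[0,0,0],0]]'; python3 st.py
python3 - <<'E'
from h import *
W=load("wrist");crop(W,"pics/w22.png",140,60,420,270,2.8)
np.savez("w22.npz",**{k:np.array(W[k]) for k in W})
W=load("scene");crop(W,"pics/s22.png",220,180,380,300,5)
E
```

```text
t: 22.2
ee_pos: [572.2, -127.7, 166.0]
orientation: [-0.088, 1.569, 0.088]
ft_force: [0.2, -0.1, -0.4]
width: 0.7
t: 22.58
ee_pos: [570.7, -122.0, 164.0]
orientation: [-0.09, 1.571, 0.091]
ft_force: [0.1, -0.4, -0.2]
width: 0.7
p [ 570.7 -122.   164. ] yang 96.6 tilt -1.0 q6 -0.35 f [ 0.1 -0.4 -0.2] pol -82.3 83.7
```

View pics/w22.png

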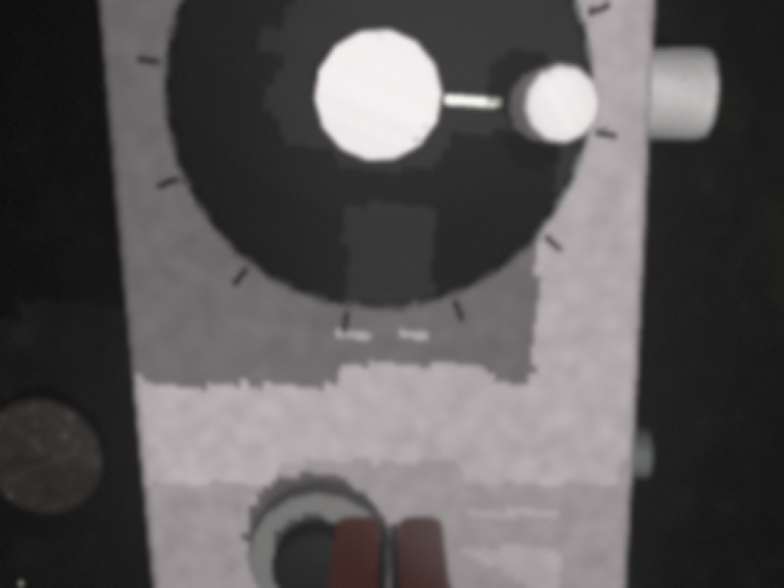

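View pics/s22.png

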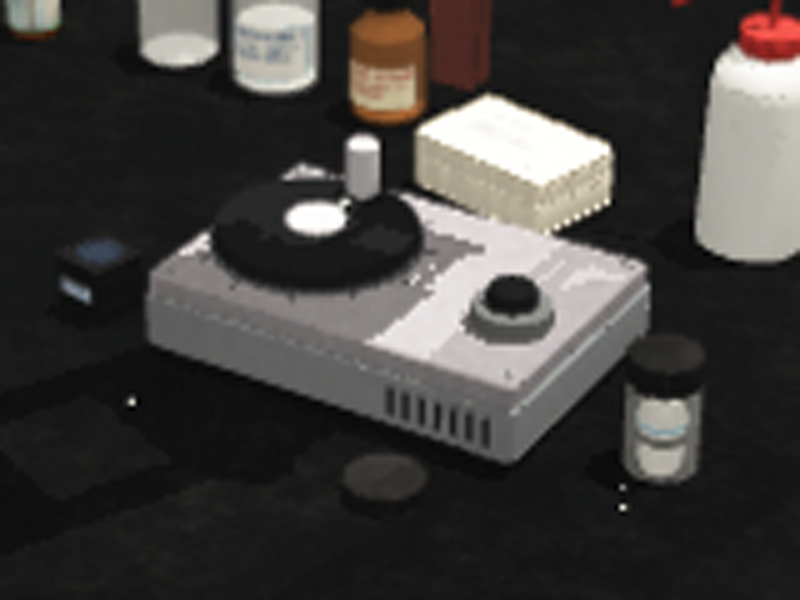

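Run:
```python
from ang import *
ang("w22.npz",2.8,[140,60],[(148,60),(167,182),(240,276),(346,321),(459,311),(554,243),(606,133)],(378,94),(497,101),(561,103))
```

```text
C [560.3 -39.3] [ 177.5 -152.5 -122.5  -92.3  -62.2  -32.1   -1.9] [ 0.1  0.2 -0.  -0.3  0.2  0.2  0. ]
hub [560.08946097 -38.78725975  62.        ] line 3.4 4.4 peg [601.6 -36.5  92. ] 3.2 3.9 41.57037019941113
```

```bash
python3 -c "
from workcell import *
print(close_job())"
```

```text
the job is handed in; nothing more can be done
None
```

I turned the dial four clicks clockwise with the closed fingertip, then pressed the shutter button fully down and let it spring back. I handed the job in at about 23 s; no verdict was reported.

- **Dial:** The peg measured 122° at the start and 3.5° at the end, a turn of about 118.5° against the ideal 120°. Two estimates of how far the peg moved gave 71 and 72 mm, inside the 68.6–76.3 mm window. It held still between my check before pressing the button and the one after.
- **Button:** The force rose from about 1.7 N at first touch to 5.8 N near the bottom, then 14 N against the hard stop at 6 mm of travel. In the last picture the button looks up again.
- **Box and bystanders:** The box is at the same pixel positions as before, and the objective case, filter cube and lens cap have not visibly moved. I did not recheck the tape roll or tally counter, but the arm did not work near them. The fingers touch nothing.
- **What disagreed:** The peg stopped about 5° short of its tick, but it also stood about 4° short of its tick at the start. I never clearly saw the dial jump ahead of the finger. It followed the finger and stayed where it was when I backed off, so I judged the fourth click by the turn from the start rather than by the jump.

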